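# Latch a sample transport case

## Task

Shut and latch the grey sample transport case: gently push its tube drawer in until the drawer front meets the black foam seal, then take the claw by its orange roller, bring its hook over and down behind the brass keeper bar on the drawer front and draw it back until it bites, and finally swing the red-ended lever over and fully down so that the claw pulls the drawer tight into its seal. Do not force anything or shove the drawer back out with the claw, let go at the end, and leave the timer on the case and the other things on the bench where they are.

Things in the scene. Friction and masses are not known exactly. Their poses are not given: they have to be found in the camera images.
- case: Grey sample transport case with clear windows, fixed to the table: 220 x 170 mm, 85 high. Origin on the table; x axis points the way the drawer slides out, y across, z up. It reaches from x = -120 to +100 mm. On its top, in the middle plane y = 0, is a draw latch: a lever on a level pivot and a claw hinged to the lever.
- lever_pivot (a point): The lever's pivot, on the case at x = 30, y = 0, z = 107 mm of its frame. The pivot's axis lies along the case's y.
- seal_face (a point): Middle of the face of the black foam seal around the case's mouth, at case x = 118 mm (18 mm proud of the case), z = 44. The foam acts as a spring of about 3 N per mm and can be squashed by 17 mm at most. This point does not move with the foam.
- drawer_front: Grey front of the drawer, 44 mm thick, 170 wide, z = 4 to 78 mm, axes as the case's. Origin at table height below the middle of its inner face (outer face at its x = 44). At the start its inner face is 25 to 45 mm from the seal; it meets the seal when this origin is at x = 118 mm in the case's frame. The drawer drags with about 5 N and stays where it is left.
- keeper_nominal (a point): Nominal middle of the far (+x) upper part of the keeper bar, at x = 10, z = 95 mm of the drawer front. Brass bar along y, 52 mm long, flat top at z = 99, its far side 4 mm past this point. 16 mm behind that side is a steel block, top z = 110. Screw-set: bar and block sit up to 6 mm either way along x, unmeasured. The hook goes down between them with 1.5 mm to spare either way: feel for it lightly.
- latch_lever (a joint): Lever angle, rad: 0 = upright; grows as the handle swings away from the drawer (to the case's -x) and down; 1.57 = fully down, level, at its stop; least -0.9. The claw's pin is 18 mm from the pivot, 10 deg further round than the handle. Stays where left (0.03 N m). When loaded it passes dead centre at about 1.35, then pulls itself down. It takes up to about 10 N at its end.
- claw (a joint): Claw angle relative to the lever, rad. The claw's slope (hook end up is positive, 0 = level) = lever angle + this angle. Its pivot is stiff (0.04 N m): the claw stays where it is put, and swings up along with the lever unless its hook bites on the keeper bar. Left slack, it lifts off.
- handle (a point): Centre of the red round grip across the lever's end (12 mm diameter, 34 wide), 68 mm from the pivot. The lever is a flat bar, 6 mm thick, 16 wide. Fully down, this point is at z = 107 mm.
- claw_grip (a point): Centre of the orange roller on the claw, 16 mm diameter, 18 wide across y, free to spin on its pin: pinch it by its flat ends from above and the claw turns freely about it. In the claw's own frame it lies 68 mm out from the pin along the claw and 15 mm above.
- claw_tip (a point): Lowest end of the claw's steel hook: 12 mm wide, turned down from the claw's end, its inner face leaning back 12 deg towards the pin so that it digs in behind the bar. Its inner lower edge is 3 mm nearer the pin than this point, its outer face 9.5 mm farther out. In the claw's own frame it lies 112.4 mm out from the pin and 17.3 mm below.
- claw_hook: The steel hook at the end of the claw. Its origin and axes are the claw's: origin at the pin on the lever, x along the claw to the hook, y across, z its upper side. Claw bar 12 mm wide and 6 high near the hook.
- timer: White timer, 55 x 36 x 14 mm, lying loose on the case's top near the end away from the drawer; leave it there.
- green_rack: empty green wire tube rack; leave alone. Origin under its middle.
- blue_rack: blue wire tube rack with orange-capped tubes; leave alone. Origin under its middle.
- wash_bottle: white wash bottle with red cap, 64 mm across, 170 high; leave alone. Origin under its middle.
- dishes: stack of three clear round dishes, 92 mm across, 44 high; leave alone. Origin under its middle.
- scanner: blue and black hand scanner lying on the table, about 165 x 50 x 30 mm; leave alone. Origin under its middle.
- cap_tray: white open tray, 100 x 70 x 30 mm; leave alone. Origin under its middle.

How it is judged:
By the outcome, as a careful person would: the job done as asked, in the order asked, and still so for the second after the job is handed in, with the robot touching nothing.
It also fails if it takes over 72 s, if anything falls off the work surface, if the arm or the gripper's body presses on something with over 40 N, if the wrist force passes 120 N, or if a joint passes its speed limit or range.

## Robot

A 7-joint arm with a two-finger parallel gripper is mounted at the origin on the work surface. World frame = base frame: x ahead of the robot, y to its left, z up, the work surface at z = 0. Lengths are in m, angles in rad, forces in N, time in s.
With the tool pointing down it reaches from about 0.425 to 0.925 m from the base axis. Payload 6.8 kg.
Tool frame: the origin (TCP) lies on the front face of the gripper's body, between the roots of the fingers; the fingertips stand 73 mm ahead of it and the grasp point (between the pads) lies 54 mm ahead of it (env.nose_length is the distance from the TCP to the fingertips, in m); z points along the fingers, y is the direction in which the jaws open and shut (so a half turn about z gives the same grasp; the last joint's range is limited). The gripper opens to 85 mm and grips with 20 to 120 N. Pads are 22 mm wide; open, the fingers measure 114 mm over their backs; the gripper's body (76 mm by 85 mm) begins 54 mm behind the grasp point. The pads swing forward as they close: fully open they stand 13 mm farther back than shut.
Start: joints at [-1.454, 0.477, 0.022, 1.555, -0.011, 1.109, -0.083], TCP at [0.15, 0.658, 0.304] pointing down, gripper open.
Joint ranges: [-2.96, 2.96], [-0.34, 2.1], [-1.41, 1.46], [0.24, 2.44], [-1.37, 4.51], [0.17, 1.92], [-2.96, 2.96]. Speed limits (rad/s): [2.39, 2.39, 3.14, 3.14, 3.14, 3.14, 3.14].

## Interface

Orientations are given as a unit quaternion [w, x, y, z].
In Python, from cell import env, kin, camera, calibration, job gives the robot as it stands. The module is installed in compiled form; this text tells all that it offers. Calls block until the motion is done:
- env.reach(position, orientation): joint-space move of the TCP to a pose.
- env.movel(position, velocity=0.15, rot=None, stop_force=None): straight line of the TCP; rot=None keeps the orientation; velocity is the mean speed in m/s. With stop_force (N) it stops when the force on the tool has changed by that much, and returns True; else False.
- env.goto_joints(angles): joint-space move.
- env.grip(opening, f_grip=None): finger opening in m; f_grip is the grip in N (None keeps the last); returns when the fingers have stopped.
- env.dwell(seconds).
- kin.inverse_kinematics(position, orientation): joint angles nearest the present ones, or None.
- env.get_state(): the state.
- camera(name): name is "side" or "top"; returns (picture, depth): 400x640x3 uint8, blue, green, red; 400x640 float32, m along the optical axis (not along the pixel's ray), 0 where there is no reading.
- calibration(name): a dict with "fx", "fy", "cx", "cy" (pixels), "rvec" (rotation vector, rad) and "tvec" (3), from world to camera coordinates, as OpenCV has them. Camera axes: x right, y down, z forward; pixel columns grow to the right and rows downward; lengths in m; the calibration is good to about 2 mm. A picture is of the moment at which its call begins. calibration takes no time and is no camera call.
A pose or a line that the arm cannot do raises env.PlanningError and nothing moves.
- job.job_done(): hands the job in, once; it reports no verdict.
The state is a dict: "time": time; "qpos": joint angles; "joint_velocities": joint speeds; "joint_torque": joint torques, N m; "tcp_pos": TCP position; "orientation": TCP orientation; "force": force on the tool from outside, world axes, zero at the start; "torque": the same for the moment, N m; "opening": finger opening in m.
Only numpy, scipy, OpenCV 4.12 (cv2) and the standard library are available. Lean on these libraries where they do the work, as an engineer would, in place of code of your own. Each camera call takes 0.05 s, during which the arm holds its last target. There are 200 camera calls.

## Working session

There is one attempt and no reset: what is moved stays moved. The work goes in short steps, each a Python script; the robot and the scene stay as the last script left them, time stands still between calls to the robot, and variables do not carry over. Pictures are saved under pics/ and viewed, about 8 in all and at most 12, crops included, and the job is handed in when it is done.

```bash
mkdir -p pics
cat > h.py <<'E'
import numpy as np, cv2
from cell import env, kin, camera, calibration, job
def cal(n):
    c=calibration(n); R=cv2.Rodrigues(np.array(c["rvec"],float))[0]; return c,R,np.array(c["tvec"],float).ravel()
def unproj(n,u,v,d):
    c,R,t=cal(n); return R.T@(np.array([(u-c["cx"])/c["fx"]*d,(v-c["cy"])/c["fy"]*d,d])-t)
def proj(n,p):
    c,R,t=cal(n); q=R@np.array(p)+t; return q[0]/q[2]*c["fx"]+c["cx"],q[1]/q[2]*c["fy"]+c["cy"]
def cloud(n,d):
    c,R,t=cal(n); v,u=np.mgrid[:400,:640]; P=np.stack([(u-c["cx"])/c["fx"]*d,(v-c["cy"])/c["fy"]*d,d],-1)
    return (P-t)@R
def ray(n,u,v):
    c,R,t=cal(n); return -R.T@t, R.T@np.array([(u-c["cx"])/c["fx"],(v-c["cy"])/c["fy"],1])
E
python3 - <<'E'
from h import *
for n in("side","top"):
    im,d=camera(n); cv2.imwrite(f"pics/{n}0.png",im); np.save(f"{n}0.npy",d)
    c,R,t=cal(n); print(n,c["fx"],-R.T@t,R[2])
s=env.get_state(); print(s)
E
```

```text
side 450.40784401906626 [ 0.163298   -1.1510375   1.05470785] [ 0.24517828  0.75806132 -0.60434315]
top 418.70758065093423 [ 0.33674362 -0.00877002  1.53990332] [ 0.15337597  0.00133254 -0.98816701]
{'time': 0.1, 'qpos': array([-1.45410556,  0.47776761,  0.02233811,  1.55632009, -0.01148353,
        1.10934262, -0.08311099]), 'joint_velocities': array([-5.89563365e-05, -9.19261281e-04,  4.46568600e-05, -2.78549464e-03,
       -1.16989618e-03, -7.23736818e-04,  3.91090381e-04]), 'joint_torque': array([ 4.26629529e-03, -5.97756207e+01,  1.61343098e+00, -2.81955010e+01,
        1.28562862e-02,  4.96144450e-03,  2.74892983e-05]), 'tcp_pos': array([0.15037043, 0.65761662, 0.30300285]), 'orientation': array([-2.66542895e-05,  1.12148540e-01,  9.93691086e-01, -8.54311771e-04]), 'force': array([-0.14142881, -0.28105272, -0.45336681]), 'torque': array([ 0.04868909,  0.03509174, -0.01035558]), 'opening': 0.0856583802955848}
```

View pics/side0.png

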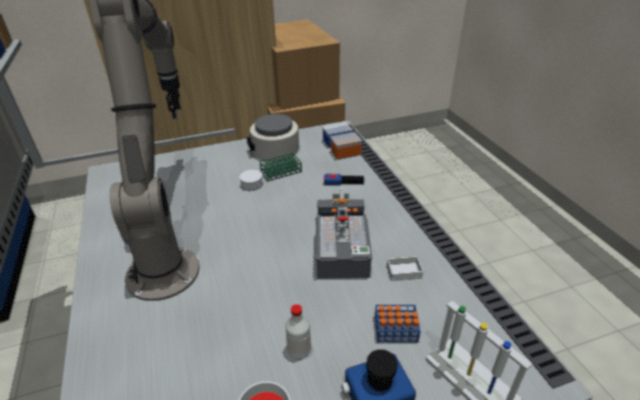

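View pics/top0.png

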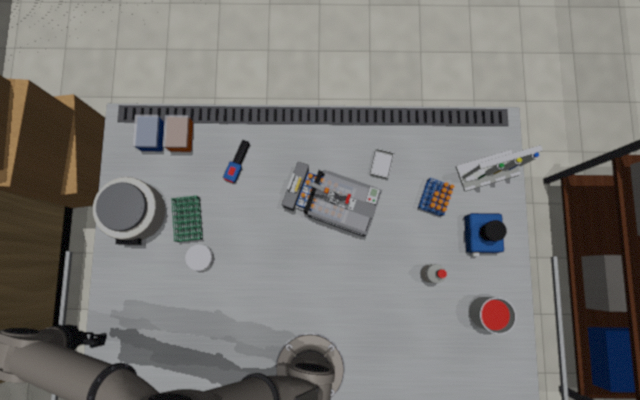

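Run:
```python
import numpy as np,cv2
from h import cloud
im=cv2.imread("pics/top0.png"); c=cv2.resize(im[150:250,270:390],None,fx=6.6,fy=5.9,interpolation=cv2.INTER_CUBIC)
cv2.imwrite("pics/topc.png",cv2.resize(im[150:240,275:395],(800,600),interpolation=cv2.INTER_CUBIC))
im=cv2.imread("pics/side0.png"); cv2.imwrite("pics/sidec.png",cv2.resize(im[185:285,295:395],(600,600),interpolation=cv2.INTER_CUBIC))
d=np.load("top0.npy"); P=cloud("top",d); Q=P[150:250,270:390].reshape(-1,3)
for lo,hi in((.081,.09),(.065,.0805),(.09,.105),(.105,.13),(.13,.2)):
    m=(Q[:,2]>lo)&(Q[:,2]<hi); S=Q[m]; print(lo,m.sum())
    if m.sum()>4: print(cv2.minAreaRect(S[:,:2].astype(np.float32)*1000), np.median(S[:,2]))
h,b=np.histogram(Q[:,2],bins=np.arange(-.005,.2,.005)); print(list(zip(b.round(3),h)))
```

```text
0.081 2225
((595.642333984375, -73.77241516113281), (314.33416748046875, 172.0475616455078), 70.64797973632812) 0.08482172305491316
0.065 925
((596.6137084960938, -71.41571044921875), (320.0080261230469, 179.9042510986328), 70.63148498535156) 0.07746456157899782
0.09 356
((596.141845703125, -69.82089233398438), (305.53570556640625, 167.30804443359375), 70.27095031738281) 0.09595587864259296
0.105 111
((610.1505126953125, -62.80366516113281), (292.6088562011719, 70.70272064208984), 77.97570037841797) 0.11279706110407679
0.13 192
((597.0852661132812, -59.15773010253906), (144.1501922607422, 33.453834533691406), 73.53291320800781) 0.16438912305938802
[(np.float64(-0.005), np.int64(3321)), (np.float64(0.0), np.int64(2955)), (np.float64(0.005), np.int64(527)), (np.float64(0.01), np.int64(116)), (np.float64(0.015), np.int64(78)), (np.float64(0.02), np.int64(52)), (np.float64(0.025), np.int64(56)), (np.float64(0.03), np.int64(42)), (np.float64(0.035), np.int64(17)), (np.float64(0.04), np.int64(19)), (np.float64(0.045), np.int64(18)), (np.float64(0.05), np.int64(40)), (np.float64(0.055), np.
[... 247 characters left out ...]
int64(157)), (np.float64(0.095), np.int64(121)), (np.float64(0.1), np.int64(78)), (np.float64(0.105), np.int64(34)), (np.float64(0.11), np.int64(30)), (np.float64(0.115), np.int64(18)), (np.float64(0.12), np.int64(17)), (np.float64(0.125), np.int64(12)), (np.float64(0.13), np.int64(10)), (np.float64(0.135), np.int64(11)), (np.float64(0.14), np.int64(12)), (np.float64(0.145), np.int64(19)), (np.float64(0.15), np.int64(12)), (np.float64(0.155), np.int64(11)), (np.float64(0.16), np.int64(24)), (np.float64(0.165), np.int64(22)), (np.float64(0.17), np.int64(16)), (np.float64(0.175), np.int64(25)), (np.float64(0.18), np.int64(17)), (np.float64(0.185), np.int64(7)), (np.float64(0.19), np.int64(6))]
```

View pics/topc.png

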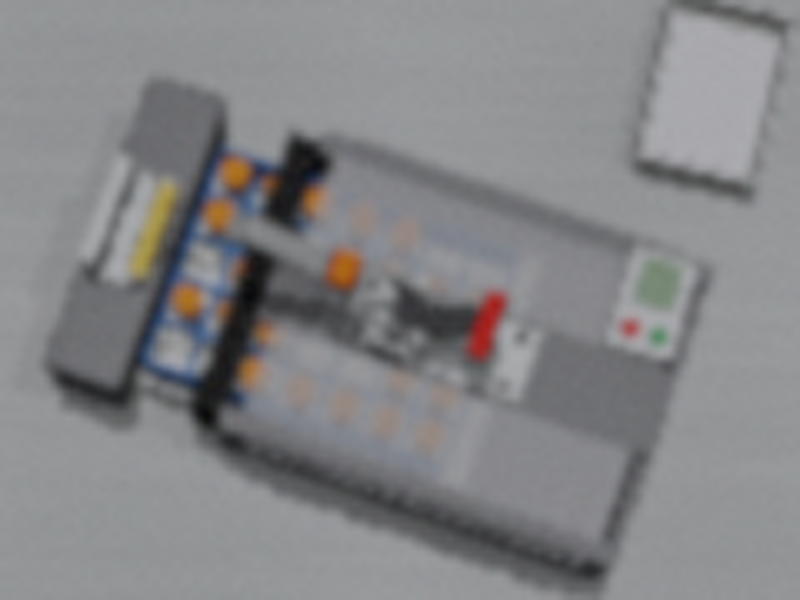

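View pics/sidec.png

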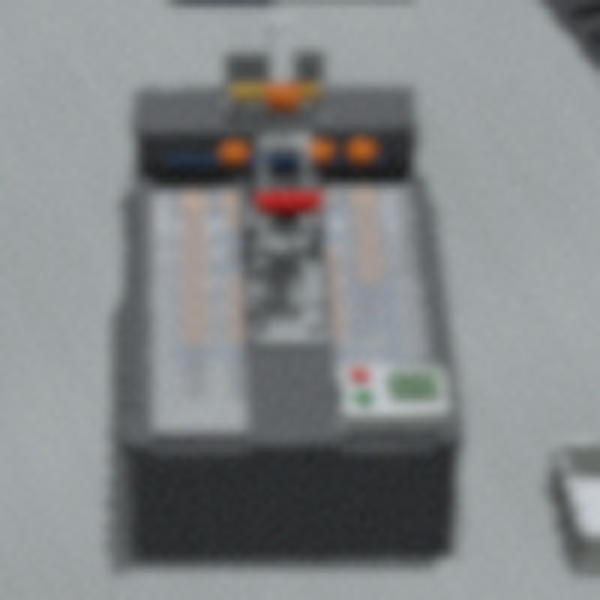

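```bash
cat > fit.py <<'E'
from h import *
from scipy.optimize import least_squares
d=np.load("top0.npy"); P=cloud("top",d); Q=P[150:250,270:390].reshape(-1,3)
yaw=np.deg2rad(70.6); 
im=cv2.imread("pics/top0.png").astype(int); ims=cv2.imread("pics/side0.png").astype(int)
def cen(im,box,hue):
    r0,r1,c0,c1=box; s=im[r0:r1,c0:c1]; b,g,r=s[...,0],s[...,1],s[...,2]
    w=np.clip((r-np.maximum(g,b)-60 if hue=="r" else np.where((r-b>60)&(g-b>15),r-b-40,0)),0,None).astype(float)
    v,u=np.mgrid[r0:r1,c0:c1]; return (u*w).sum()/w.sum(),(v*w).sum()/w.sum(),w.sum()
def tri(a,b):
    (o1,d1),(o2,d2)=ray("top",*a),ray("side",*b)
    st=np.linalg.lstsq(np.stack([d1,-d2],1),o2-o1,rcond=None)[0]; p,q=o1+st[0]*d1,o2+st[1]*d2
    return (p+q)/2,np.linalg.norm(p-q)
T=lambda x,y:(275+x*120/800,150+y*.15)
S=lambda x,y:(295+x/6,185+y/6)
def box(p,h): return (int(p[1]-h),int(p[1]+h+1),int(p[0]-h),int(p[0]+h+1))
rt=cen(im,box(T(487,325),8),"r"); rs=cen(ims,box(S(287,200),7),"r"); 
ot=cen(im,box(T(343,268),4),"o"); os_=cen(ims,box(S(285,98),3),"o")
print(rt,rs,ot,os_)
H,e=tri(rt[:2],rs[:2]); print("handle",H,e)
O,e=tri(ot[:2],os_[:2]); print("roller",O,e)
# case fit on top-surface points
m=(Q[:,2]>.079)&(Q[:,2]<.09); A=Q[m]
for yw in np.deg2rad([69.5,70,70.5,71,71.5,72]):
    a=A[:,0]*np.cos(yw)+A[:,1]*np.sin(yw); b=-A[:,0]*np.sin(yw)+A[:,1]*np.cos(yw)
    print(np.rad2deg(yw),np.percentile(a,[.3,1,3,97,99,99.7]).round(4),np.percentile(b,[.3,1,3,97,99,99.7]).round(4))
    if abs(yw-np.deg2rad(70.5))<1e-6:
        print(np.histogram(a,bins=np.arange(a.min(),a.max(),.006)))
E
python3 fit.py
```

```text
(np.float64(347.51198083067095), np.float64(198.34424920127796), np.float64(1252.0)) (np.float64(342.53691813804176), np.float64(217.96869983948636), np.float64(1246.0)) (np.float64(326.20230821452816), np.float64(189.95790902919214), np.float64(1473.0)) (np.float64(341.88227334235455), np.float64(200.2997293640054), np.float64(1478.0))
handle [ 0.57913743 -0.12301312  0.15981611] 0.0009970318486188555
roller [ 0.60468635 -0.05123145  0.17258889] 0.0014032130963981429
69.5 [-0.0173 -0.0153 -0.0087  0.2805  0.2906  0.296 ] [-0.6698 -0.6676 -0.6641 -0.5027 -0.4997 -0.4976]
70.0 [-0.0222 -0.0204 -0.0137  0.2757  0.2855  0.2909] [-0.6702 -0.6683 -0.6648 -0.5035 -0.5007 -0.4991]
70.5 [-0.0274 -0.0255 -0.0185  0.2704  0.2802  0.286 ] [-0.6705 -0.6694 -0.6656 -0.5046 -0.5015 -0.5004]
(array([59, 40, 47, 57, 52, 54, 51, 63, 76, 73, 76, 71, 71, 73, 73, 74, 66,
       56, 66, 69, 67, 65, 62, 55, 56, 56, 65, 62, 64, 64, 68, 67, 71, 69,
       70, 29, 36, 59, 48, 33,  0,  0,  3,  2,  0,  3, 24, 18, 15, 36, 29,
       26]), array([-0.02819208, -0.02219208, -0.01619208, -0.01019208, -0.00419208,
 
[... 309 characters left out ...]
.12780792,  0.13380792,  0.13980792,  0.14580792,
        0.15180792,  0.15780792,  0.16380792,  0.16980792,  0.17580792,
        0.18180792,  0.18780792,  0.19380792,  0.19980792,  0.20580792,
        0.21180792,  0.21780792,  0.22380792,  0.22980792,  0.23580792,
        0.24180792,  0.24780792,  0.25380792,  0.25980792,  0.26580792,
        0.27180792,  0.27780792,  0.28380792]))
71.0 [-0.0323 -0.0306 -0.0239  0.2653  0.2753  0.2813] [-0.6714 -0.6702 -0.6664 -0.5053 -0.5022 -0.5011]
71.5 [-0.0376 -0.0358 -0.0289  0.2604  0.2702  0.2767] [-0.6724 -0.671  -0.6674 -0.506  -0.5029 -0.5014]
72.0 [-0.043  -0.0408 -0.034   0.2555  0.2649  0.2714] [-0.6734 -0.6717 -0.6683 -0.5068 -0.5037 -0.5016]
```

```bash
cat >> h.py <<'E'
from scipy.spatial.transform import Rotation as Rn
YAW=np.deg2rad(70.5); O=np.array([.5826,-.1087,0.]); Y0=-.0010
C=Rn.from_euler("z",YAW).as_matrix()
def w(x,y,z): return O+C@np.array([x,y+Y0,z])          # case -> world (m)
def tocase(p): return C.T@(np.array(p)-O)-[0,Y0,0]
def rot(a,s=1):                                          # tool tilted a from down, pointing towards case -x
    z=np.array([-np.sin(a),0,-np.cos(a)]); y=np.array([0,s,0.]); x=np.cross(y,z)
    q=Rn.from_matrix(C@np.stack([x,y,z],1)).as_quat(); return q[[3,0,1,2]]
def tcp(x,y,z,a,L=.054): return w(x,y,z)+C@(L*np.array([np.sin(a),0,np.cos(a)]))
def F(): s=env.get_state(); return C.T@s["force"]
def st(m=""): s=env.get_state(); print(m,"t%.2f"%s["time"],"F",(C.T@s["force"]).round(2),"tcp",tocase(s["tcp_pos"]).round(4),"op %.4f"%s["opening"])
E
python3 - <<'E'
from h import *
print(env.nose_length)
for a in (0,.3,.6,.9):
  for s in (1,-1):
    r=[]
    for x,z in((.235,.25),(.235,.045),(.155,.045)):
        q=kin.inverse_kinematics(tcp(x,0,z,a,.073),rot(a,s)); r.append(None if q is None else np.round(q,2))
    print(a,s,r)
for s in (1,-1):
  for a in (0,.2):
    print(s,a,[kin.inverse_kinematics(tcp(x,0,z,a),rot(a,s)) for x,z in((.062,.173),(.095,.129),(-.038,.112))])
E
```

```text
0.0726
0 1 [array([-0.36,  0.46,  0.14,  1.55, -0.07,  1.14,  2.59]), array([-0.22,  0.68, -0.06,  1.69,  0.06,  0.78,  2.5 ]), array([-0.15,  0.63, -0.01,  1.78,  0.  ,  0.73,  2.64])]
0 -1 [array([-0.75,  0.54,  0.73,  1.58, -0.38,  1.17, -0.28]), array([-0.69,  0.78,  0.64,  1.73, -0.6 ,  0.84, -0.12]), array([-0.58,  0.72,  0.6 ,  1.81, -0.56,  0.78, -0.03])]
0.3 1 [array([-0.42,  0.56,  0.07,  1.42,  0.2 ,  1.37,  2.39]), array([-0.38,  0.76,  0.01,  1.56,  0.26,  1.04,  2.28]), array([-0.32,  0.71,  0.06,  1.68,  0.25,  0.95,  2.36])]
0.3 -1 [array([-0.85,  0.68,  0.8 ,  1.46, -0.21,  1.33, -0.42]), array([-0.79,  0.88,  0.68,  1.59, -0.31,  1.01, -0.42]), array([-0.71,  0.81,  0.65,  1.71, -0.25,  0.91, -0.36])]
0.6 1 [array([-0.46,  0.68,  0.01,  1.3 ,  0.4 ,  1.61,  2.27]), array([-0.46,  0.89,  0.  ,  1.4 ,  0.42,  1.32,  2.14]), array([-0.41,  0.82,  0.05,  1.55,  0.44,  1.21,  2.18])]
0.6 -1 [array([-0.9 ,  0.82,  0.81,  1.33, -0.04,  1.51, -0.51]), array([-0.85,  1.02,  0.7 ,  1.44, -0.12,  1.22, -0.59]), array([-0.82,  0.97,  0.72,  1.59, -0.1 ,  1.1 , -0.53])]
0.9 1 [a
[... 964 characters left out ...]
05147074,
        0.79771683,  2.84514526])]
-1 0 [array([-0.63433323,  0.59331675,  0.86875068,  1.83882042, -0.54518468,
        0.96703966,  0.13237252]), array([-0.55218711,  0.60635206,  0.67319513,  1.83942116, -0.48513515,
        0.86628687,  0.016578  ]), array([-0.5825081 ,  0.79500436,  1.0748859 ,  1.92690215, -0.86239995,
        0.97338135,  0.57114555])]
-1 0.2 [array([-0.6411997 ,  0.58888221,  0.75041443,  1.79440168, -0.24080139,
        0.97064937, -0.16557532]), array([-0.6199178 ,  0.64374196,  0.65938566,  1.78941211, -0.24355052,
        0.91130378, -0.2316839 ]), array([-0.62167632,  0.74944219,  0.96455613,  1.90637209, -0.53666781,
        0.85528722,  0.2379468 ])]
```

Run:
```python
from h import *
a=.9;r=rot(a,-1)
env.grip(0.0,20); st("closed")
env.reach(tcp(.235,0,.20,a,.073),r); st()
env.movel(tcp(.228,0,.045,a,.073),.2); st("pre")
print(env.movel(tcp(.170,0,.045,a,.073),.04,stop_force=2.5)); st("contact")
print(env.movel(tcp(.150,0,.045,a,.073),.025,stop_force=8)); st("pushed")
print("tip x",tocase(env.get_state()["tcp_pos"])[0]-.073*np.sin(a))
```

```text
closed t0.87 F [ 0.08  0.43 -0.47] tcp [0.5785 0.6643 0.3039] op -0.0002
 t3.49 F [ 0.16  0.26 -0.29] tcp [0.2933 0.0006 0.2454] op -0.0000
pre t4.42 F [ 0.17 -0.15  0.2 ] tcp [ 0.2855 -0.0008  0.0919] op 0.0000
True
contact t5.17 F [1.41 0.69 0.08] tcp [2.608e-01 1.000e-04 9.000e-02] op 0.0004
True
pushed t6.68 F [0.19 0.22 1.68] tcp [0.2227 0.0007 0.089 ] op -0.0002
tip x 0.16550785147298844
```

Run:
```python
from h import *
a=.9
def tx(): return round(1000*(tocase(env.get_state()["tcp_pos"])[0]-.073*np.sin(a)),2)
x0=tx()/1000
for i in range(1,5):
    hit=env.movel(tcp(x0-.001*i,0,.045,a,.073),.01,stop_force=9); print(hit,tx(),F().round(1))
    if hit: break
```

```text
False 165.3 [ 3.9  0.8 -3. ]
False 165.2 [ 6.6  1.4 -1.8]
False 164.96 [ 8.2  2.  -1.5]
False 164.59 [10.9  2.1 -0.2]
```

Run:
```python
from h import *
a=.9
env.movel(tcp(.20,0,.06,a,.073),.15); env.movel(tcp(.245,0,.22,a,.073),.25); env.grip(.05); st()
im,d=camera("top"); np.save("top1.npy",d); cv2.imwrite("pics/top1.png",im)
im2,d2=camera("side"); np.save("side1.npy",d2); cv2.imwrite("pics/side1.png",im2)
A=cv2.resize(im[160:225,280:350],(560,520),interpolation=cv2.INTER_CUBIC); cv2.imwrite("pics/t1c.png",A)
```

```text
t9.60 F [ 0.51 -0.58  0.74] tcp [ 0.3022 -0.      0.2653] op 0.0501
```

View pics/t1c.png

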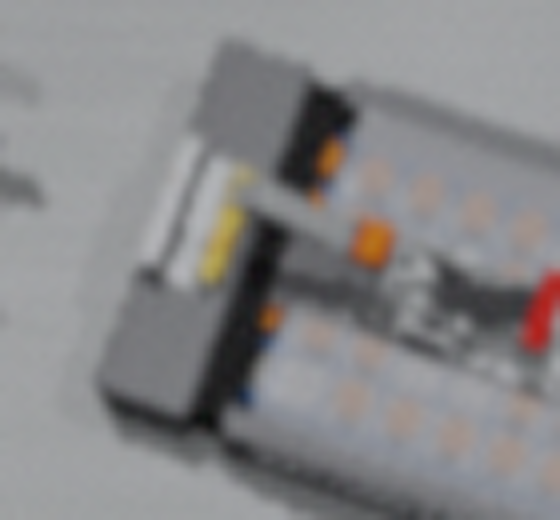

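Run:
```python
from h import *
im=cv2.imread("pics/top1.png")
def rect(z,x0=90,x1=180,y0=-45,y1=45,s=6):
    xs=np.arange(x0,x1,1/s); ys=np.arange(y1,y0,-1/s)
    c,R,t=cal("top"); X,Y=np.meshgrid(xs,ys)
    W=O+np.stack([X/1e3,Y/1e3+Y0,np.full(X.shape,z)],-1)@C.T; q=W@R.T+t
    return cv2.remap(im,(q[...,0]/q[...,2]*c["fx"]+c["cx"]).astype(np.float32),(q[...,1]/q[...,2]*c["fy"]+c["cy"]).astype(np.float32),cv2.INTER_CUBIC)
A=rect(.099).copy()
for x in range(90,180,10): cv2.line(A,((x-90)*6,0),((x-90)*6,8),(0,0,255),1)
for y in range(-40,45,10): cv2.line(A,(0,(45-y)*6),(8,(45-y)*6),(0,0,255),1)
cv2.imwrite("pics/rect.png",A)
B=rect(.099).astype(int)
for y in(-20,-15,-10): 
    r=B[(45-y)*6-6:(45-y)*6+6].mean(0)[::12]; print(y,[(90+2*i,int(v[2]-v[0]),int(v.sum()/3)) for i,v in enumerate(r) if 15<=i<=40])
B=rect(.110).astype(int)
for y in(-15,): 
    r=B[(45-y)*6-6:(45-y)*6+6].mean(0)[::12]; print(y,[(90+2*i,int(v[2]-v[0]),int(v.sum()/3)) for i,v in enumerate(r) if 15<=i<=44])
```

```text
-20 [(120, -2, 136), (122, 3, 135), (124, 13, 135), (126, 22, 136), (128, 29, 138), (130, 29, 141), (132, 20, 149), (134, 9, 159), (136, 0, 170), (138, -3, 176), (140, -4, 176), (142, -4, 166), (144, -4, 148), (146, -3, 131), (148, -3, 129), (150, -4, 144), (152, -4, 164), (154, -4, 177), (156, -4, 175), (158, -2, 168), (160, -2, 160), (162, -3, 153), (164, -4, 149), (166, -3, 149), (168, -2, 150), (170, -3, 152)]
-15 [(120, -4, 132), (122, -3, 129), (124, -2, 129), (126, 5, 132), (128, 14, 135), (130, 21, 140), (132, 21, 148), (134, 10, 160), (136, -1, 170), (138, -4, 177), (140, -4, 177), (142, -3, 172), (144, -3, 156), (146, -3, 137), (148, -4, 133), (150, -4, 149), (152, -3, 167), (154, -2, 173), (156, 0, 172), (158, 0, 165), (160, 0, 157), (162, -1, 153), (164, -3, 151), (166, -4, 151), (168, -3, 152), (170, -3, 154)]
-10 [(120, 5, 99), (122, 12, 109), (124, 23, 118), (126, 30, 126), (128, 34, 134), (130, 31, 140), (132, 20, 151), (134, 6, 161), (136, -2, 172), (138, -5, 177), (140, -5, 178), (142, -4, 171), (144, -4, 157), (146, -3, 141), (148, -3, 134), (150, -2, 145), (152, -2, 163), (154, -1, 173), (156, -1, 170), (158, 0, 163), (160, -1, 157), (162, -3, 153), (164, -3, 152), (166, -4, 152), (168, -4, 152), (170, -3, 153)]
-15 [(120, -3, 135), (122, 0, 133), (124, 2, 132), (126, 12, 133), (128, 21, 136), (130, 24, 143), (132, 17, 152), (134, 6, 164), (136, -2, 173), (138, -4, 178), (140, -3, 173), (142, -3, 162), (144, -3, 144), (146, -4, 132), (148, -4, 139), (150, -5, 160), (152, -4, 175), (154, -3, 175), (156, -2, 171), (158, 0, 162), (160, -1, 155), (162, -2, 151), (164, -3, 149), (166, -3, 150), (168, -3, 152), (170, -4, 155), (172, -3, 157), (174, -3, 160), (176, -3, 160), (178, -3, 161)]
```

View pics/rect.png

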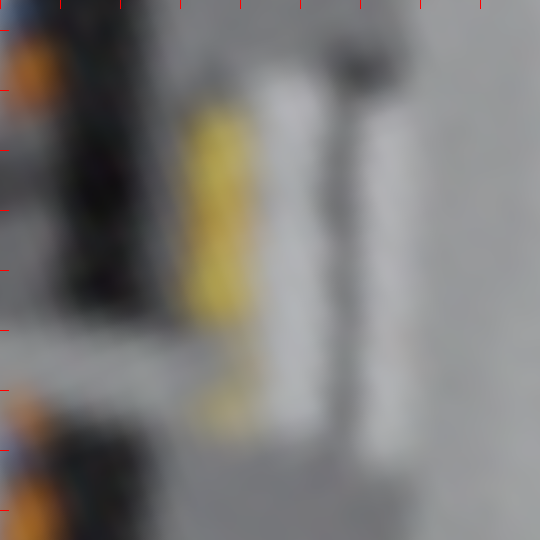

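```bash
cat >> h.py <<'E'
from scipy.optimize import fsolve
def pin(th): return np.array([30-18*np.sin(th+np.deg2rad(10)),107+18*np.cos(th+np.deg2rad(10))])
def onclaw(th,s,u,v): return pin(th)+[u*np.cos(s)-v*np.sin(s),u*np.sin(s)+v*np.cos(s)]
def tip(th,s): return onclaw(th,s,112.4,-17.3)
def roller(th,s): return onclaw(th,s,68,15)
def js_tip(p,g=(0,0)): return fsolve(lambda q:tip(*q)-p,g)
def js_roller(p,g=(0,0)): return fsolve(lambda q:roller(*q)-p,g)
E
python3 - <<'E'
from h import *
print("init",js_roller([61.6,172.6],(.7,.65)))
for x,z in((139,125),(137.4,118),(137.4,99),(137.4,92),(131,92)):
    q=js_tip([x,z]); print(x,z,q.round(3),roller(*q).round(1),"outer up",onclaw(*q,121.9,-3).round(1), "inner",onclaw(*q,109.4,-17.3).round(1))
a=.15; r=rot(a,-1)
env.movel(tcp(.20,0,.26,.6),.3,rot=rot(.6,-1)); st()
env.reach(tcp(.062,0,.233,a),r); st()
E
```

```text
init [0.64645068 0.65532204]
139 125 [0.091 0.158] [ 90.1 149.9] outer up [146.1 140.6] inner [136.  124.5]
137.4 118 [0.175 0.101] [ 90.  145.7] outer up [145.4 133.2] inner [134.4 117.7]
137.4 99 [ 0.015 -0.075] [ 95.5 134.5] outer up [147.9 112.5] inner [134.4  99.2]
137.4 92 [-0.094 -0.141] [ 98.  130.2] outer up [148.8 104.8] inner [134.4  92.4]
131 92 [ 0.314 -0.122] [ 90.9 129.5] outer up [142.2 105. ] inner [128.   92.4]
 t10.15 F [ 0.06  0.42 -0.7 ] tcp [ 0.228  -0.0007  0.307 ] op 0.0505
 t10.77 F [ 1.23 -0.84  0.43] tcp [0.0704 0.0003 0.2858] op 0.0495
```

Run:
```python
from h import *
a=.15; r=rot(a,-1)
print(env.movel(tcp(.0616,0,.1726,a),.1,stop_force=4)); st("down")
env.grip(.03); st(); env.grip(.010,20); st("gripped")
im,d=camera("side"); cv2.imwrite("pics/s2.png",im)
im2,d=camera("top"); cv2.imwrite("pics/t2.png",im2)
A=np.hstack([cv2.resize(im[170:250,300:380],(400,400),interpolation=cv2.INTER_CUBIC),cv2.resize(im2[150:230,280:360],(400,400),interpolation=cv2.INTER_CUBIC)]); cv2.imwrite("pics/g2.png",A)
```

```text
False
down t11.52 F [ 0.94 -0.08  0.03] tcp [ 0.07   -0.0004  0.2262] op 0.0502
 t11.85 F [-1.39 -0.55 -0.37] tcp [ 6.970e-02 -2.000e-04  2.264e-01] op 0.0300
gripped t12.10 F [-0.69 -1.49  1.08] tcp [ 0.0698 -0.0004  0.2263] op 0.0175
```

View pics/g2.png

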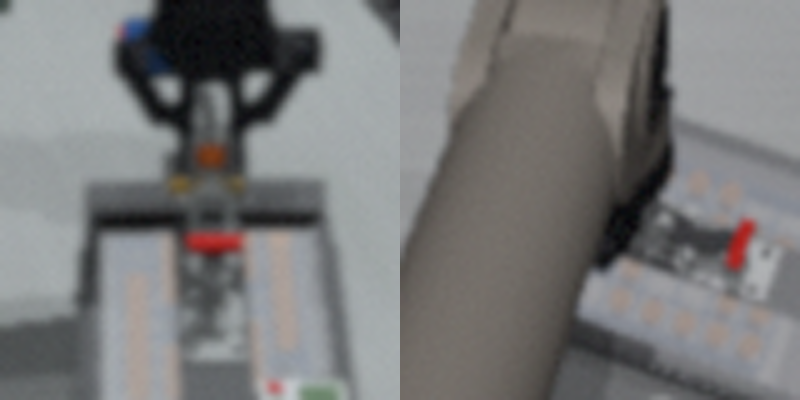

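```bash
cat >> h.py <<'E'
a=.15
def to(rl,v=.05,**k): return env.movel(tcp(rl[0]/1e3,0,rl[1]/1e3,a),v,**k)
def cur(): p=tocase(env.get_state()["tcp_pos"])*1e3; return np.array([p[0]-54*np.sin(a),p[2]-54*np.cos(a)])
E
python3 - <<'E'
from h import *
q=js_tip([136.5,122]); print(q)
to([75,165],.06); st(); to(roller(*q),.06); st(); print(cur(),roller(*q))
for z in (118,114,110,106,102,98,95,92):
    q=js_tip([136.5,z],q); hit=to(roller(*q),.02,stop_force=4); c=cur(); print(z,hit,roller(*q).round(1),c.round(1),F().round(1),"tip",tip(*js_roller(c,q)).round(1))
    if hit: break
st()
E
```

```text
[0.23782001 0.1396029 ]
 t12.61 F [-1.75 -4.21 -2.49] tcp [ 8.370e-02 -2.000e-04  2.176e-01] op 0.0176
 t13.12 F [-0.2  -4.39 -2.34] tcp [ 9.690e-02 -2.000e-04  2.004e-01] op 0.0173
[ 88.80822714 146.95662048] [ 88.0374116  147.80750908]
118 False [ 89.  145.5] [ 89.5 145.4] [-0.4 -4.7 -0.6] tip [136.9 117.6]
114 False [ 90.  143.2] [ 90.4 143.2] [ 0.8 -4.8 -0. ] tip [136.8 113.8]
110 False [ 91.1 140.9] [ 91.3 140.7] [ 0.3 -5.1 -1.5] tip [136.6 109.7]
106 False [ 92.3 138.6] [ 92.4 138.3] [-0.2 -5.  -0.7] tip [136.4 105.6]
102 True [ 93.6 136.2] [ 93.5 135.9] [ 0.7 -1.3  0.2] tip [136.3 101.5]
 t14.45 F [ 0.69 -1.3   0.19] tcp [ 0.1015 -0.0006  0.1893] op 0.0177
```

Run:
```python
from h import *
q=js_roller(cur(),(0,0)); x=136.5
for z in (100,98,96):
    q=js_tip([x,z],q); hit=to(roller(*q),.02,stop_force=5); c=cur(); print(z,hit,roller(*q).round(1),c.round(1),F().round(1),"tip",tip(*js_roller(c,q)).round(1))
    if hit: break
st()
im,d=camera("side"); cv2.imwrite("pics/s3.png",im)
im2,d=camera("top"); cv2.imwrite("pics/t3.png",im2)
A=np.hstack([cv2.resize(im[180:230,310:370],(480,400),interpolation=cv2.INTER_CUBIC),cv2.resize(im2[160:210,280:320],(320,400),interpolation=cv2.INTER_CUBIC)]); cv2.imwrite("pics/g3.png",A)
```

```text
100 False [ 94.2 135.1] [ 94.2 135. ] [-0.1 -3.1  1.8] tip [136.5  99.9]
98 False [ 94.9 133.9] [ 94.9 133.9] [ 0.8 -2.4  1.9] tip [136.4  98. ]
96 False [ 95.6 132.6] [ 95.6 132.6] [-1.2 -3.4  2.1] tip [136.5  95.9]
 t15.22 F [-1.19 -3.38  2.06] tcp [ 1.037e-01 -1.000e-04  1.860e-01] op 0.0175
```

View pics/g3.png

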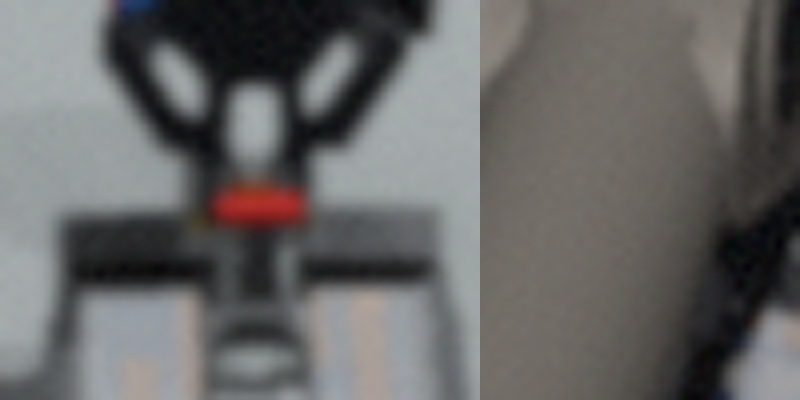

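Run:
```python
from h import *
q=js_roller(cur(),(0,0)); x=136.5
for z in (94,92,90):
    q=js_tip([x,z],q); hit=to(roller(*q),.02,stop_force=5); c=cur(); print(z,hit,roller(*q).round(1),c.round(1),F().round(1),"tip",tip(*js_roller(c,q)).round(1))
    if hit: break
st()
```

```text
94 False [ 96.3 131.4] [ 96.4 131.1] [-0.7 -3.6 -0.1] tip [136.4  93.4]
92 False [ 97.1 130.2] [ 96.9 129.8] [-1.8 -4.5 -1.1] tip [136.1  91.4]
90 False [ 97.8 128.9] [ 97.3 128.7] [-2.5 -5.3 -0.4] tip [135.9  89.6]
 t16.07 F [-2.49 -5.28 -0.42] tcp [0.1054 0.     0.182 ] op 0.0176
```

Run:
```python
from h import *
q=js_tip([135.9,90],(-.1,-.15))
for x in np.arange(135.4,126,-1):
    q=js_tip([x,90],q); hit=to(roller(*q),.015,stop_force=4.5); c=cur(); print(round(x,1),hit,roller(*q).round(1),c.round(1),F().round(1),"tip",tip(*js_roller(c,q)).round(1))
    if hit or F()[0]>4.5: break
st()
```

```text
135.4 False [ 96.6 128.9] [ 97.1 128.8] [ 0.3 -4.1 -0.9] tip [135.8  89.8]
134.4 False [ 95.6 128.8] [ 96.8 128.9] [ 3.7 -3.9 -0.5] tip [135.6  90. ]
133.4 False [ 94.5 128.7] [ 96.  128.9] [ 4.1 -4.1  0.1] tip [134.8  90. ]
132.4 False [ 93.3 128.6] [ 95.7 128.8] [ 5.5 -4.4  0.8] tip [134.6  90. ]
 t17.07 F [ 5.52 -4.35  0.77] tcp [ 0.1038 -0.      0.1822] op 0.0174
```

Run:
```python
from h import *
q=js_tip([132.4,90],(0,-.15))
for x in (131.2,130.2,129.2):
    q=js_tip([x,90],q); to(roller(*q),.015); c=cur(); print(round(x,1),c.round(1),F().round(1),"tip",tip(*js_roller(c,q)).round(1))
    if F()[0]>9.5: break
c=cur(); q=js_roller(c,q); th=q[0]; print("theta",th,"handle",30-68*np.sin(th),107+68*np.cos(th))
env.grip(.045); st("open"); print(cur())
p=env.get_state()["tcp_pos"]; print(env.movel(p+C@np.array([.09*np.sin(a),0,.09*np.cos(a)]),.12,stop_force=6)); st("up")
env.movel(tcp(.13,0,.31,a),.3); 
im,d=camera("side"); cv2.imwrite("pics/s4.png",im); im2,d=camera("top"); cv2.imwrite("pics/t4.png",im2); np.save("top4.npy",d)
A=np.hstack([cv2.resize(im[180:250,305:375],(400,400),interpolation=cv2.INTER_CUBIC),cv2.resize(im2[160:230,285:355],(400,400),interpolation=cv2.INTER_CUBIC)]); cv2.imwrite("pics/g4.png",A)
```

```text
131.2 [ 95.5 128.8] [ 8.1 -3.3  2. ] tip [134.3  90. ]
130.2 [ 95.2 128.8] [ 9.9 -2.1  4.7] tip [134.1  90. ]
theta 0.06583503474689326 handle 25.526450853455493 174.85268865736606
open t17.95 F [ 0.2  -0.35  0.06] tcp [0.0979 0.0005 0.1812] op 0.0446
[ 89.84199118 127.78651294]
False
up t18.85 F [-0.34  0.54 -0.05] tcp [0.1112 0.001  0.2694] op 0.0450
```

View pics/g4.png

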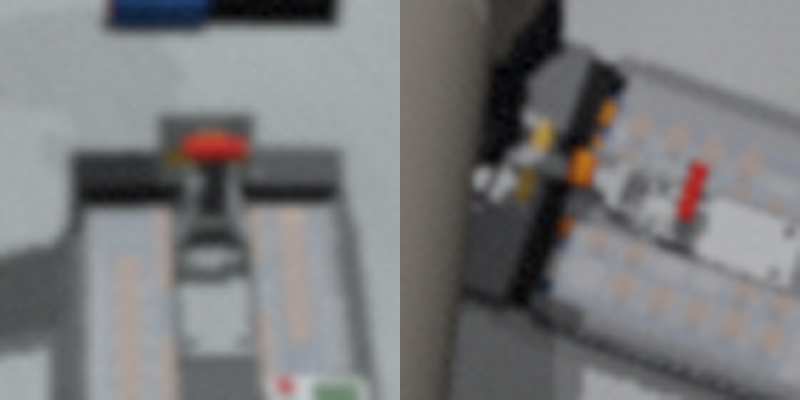

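Run:
```python
from h import *
def tri(a,b):
    (o1,d1),(o2,d2)=ray("top",*a),ray("side",*b)
    st=np.linalg.lstsq(np.stack([d1,-d2],1),o2-o1,rcond=None)[0]; p,q=o1+st[0]*d1,o2+st[1]*d2
    return (p+q)/2,np.linalg.norm(p-q)
def cen(f,u,v,h=8):
    im=cv2.imread(f).astype(float); s=im[v-h:v+h+1,u-h:u+h+1]; W=np.clip(s[...,2]-np.maximum(s[...,1],s[...,0])-60,0,None)
    V,U=np.mgrid[v-h:v+h+1,u-h:u+h+1]; return (U*W).sum()/W.sum(),(V*W).sum()/W.sum()
A=cen("pics/t4.png",285+(692-400)*70//400,160+192*70//400); B=cen("pics/s4.png",305+215*70//400,180+145*70//400,6)
p,e=tri(A,B); print(A,B,tocase(p)*1e3,e)
r=tocase(p)*1e3; print("theta",np.arctan2(30-r[0],r[2]-107),np.hypot(30-r[0],r[2]-107))
```

```text
(np.float64(335.6773136773137), np.float64(192.93120393120392)) (np.float64(341.97122762148337), np.float64(205.19373401534526)) [ 28.45674567  -0.34793469 177.81024826] 0.00019743194860111926
theta 0.021790773187967565 70.8270632751891
```

```bash
cat > swing.py <<'E'
from h import *
import sys
L=.063; al=.1
def hp(th): return np.array([30-68*np.sin(th),107+68*np.cos(th)])
def go(p,v=.05,**k): return env.movel(tcp(p[0]/1e3,-.0005,p[1]/1e3,al,L),v,**k)
def cur2(): p=tocase(env.get_state()["tcp_pos"])*1e3; return np.array([p[0]-63*np.sin(al),p[2]-63*np.cos(al)])
def swing(ths,off):
    for th in ths:
        go(hp(th)+off,.05); f=F(); rad=np.array([-np.sin(th),np.cos(th)]); tan=np.array([-np.cos(th),-np.sin(th)])
        fr,ft=f[[0,2]]@rad,f[[0,2]]@tan; print("th %.2f"%th,"Fr %.1f Ft %.1f Fy %.1f"%(fr,ft,f[1]),cur2().round(1),"off",off.round(1))
        off=off+rad*np.clip(fr/6,-1,1)   # yield along the lever to the force felt
        if abs(ft)>16 or abs(fr)>14: print("STOP"); break
    return off
E
python3 - <<'E'
from swing import *
env.grip(.06)
env.movel(tcp(.027,-.0005,.235,al,L),.25,rot=rot(al,-1)); st("above")
print(go([27,176],.12,stop_force=5)); st("down")
env.grip(.025,40); st("grip"); c=cur2(); print(c)
off=c-hp(.045); print(off)
off=swing([.12,.25,.38,.5],off); np.save("off.npy",off); st()
E
```

```text
above t20.37 F [ 0.82 -0.03  0.13] tcp [ 0.0339 -0.0007  0.298 ] op 0.0597
False
down t21.01 F [ 0.43 -0.59 -0.08] tcp [ 0.0338 -0.001   0.2393] op 0.0599
grip t21.37 F [-0.31  2.11  4.31] tcp [ 0.0335 -0.0008  0.2399] op 0.0325
[ 27.16772291 177.17818171]
[0.22669026 2.24702009]
th 0.12 Fr -0.3 Ft -5.0 Fy 1.1 [ 23.1 177.1] off [0.2 2.2]
th 0.25 Fr 2.6 Ft -6.3 Fy 1.0 [ 14.3 175.8] off [0.2 2.2]
th 0.38 Fr 3.5 Ft -6.2 Fy 0.2 [  5.8 173.5] off [0.1 2.6]
th 0.50 Fr 3.1 Ft -6.2 Fy 1.5 [ -2.4 170.5] off [-0.1  3.2]
 t22.58 F [3.93 1.47 5.64] tcp [ 0.0039 -0.0009  0.2332] op 0.0324
```

Run:
```python
from swing import *
off=swing([.64,.78,.92,1.06,1.2,1.32,1.42,1.5,1.57],np.load("off.npy")); np.save("off.npy",off); st()
```

```text
th 0.64 Fr 3.7 Ft -6.3 Fy 1.6 [-11.2 165.9] off [-0.3  3.6]
th 0.78 Fr 3.6 Ft -5.9 Fy 2.4 [-19.4 160.2] off [-0.7  4.1]
th 0.92 Fr 5.2 Ft -5.2 Fy 0.6 [-26.9 153.5] off [-1.1  4.5]
th 1.06 Fr 4.4 Ft -4.9 Fy 1.2 [-33.5 146.1] off [-1.8  5. ]
th 1.20 Fr 5.1 Ft -5.1 Fy 0.5 [-39.  137.8] off [-2.4  5.4]
th 1.32 Fr 7.2 Ft -4.1 Fy 0.7 [-42.7 130.3] off [-3.2  5.7]
th 1.42 Fr 8.0 Ft -3.4 Fy -0.5 [-45.2 123.9] off [-4.2  5.9]
th 1.50 Fr 6.7 Ft -3.6 Fy -1.2 [-46.5 118.4] off [-5.2  6.1]
th 1.57 Fr 5.5 Ft -2.8 Fy -1.5 [-47.7 113.7] off [-6.2  6.2]
 t25.40 F [-5.45 -1.5   2.85] tcp [-0.0414 -0.001   0.1764] op 0.0319
```

Run:
```python
from swing import *
c=cur2()
for dz in (2,4,6,8,10):
    hit=go(c+[min(dz,6)*.5,-dz],.03,stop_force=10); print(dz,hit,cur2().round(1),F().round(1))
    if hit or F()[2]>12: break
```

```text
2 False [-48.3 112. ] [-5.5 -1.5  1.9]
4 False [-48.6 110.2] [-8.6 -2.1  3.2]
6 False [-48.4 108.3] [-9.3 -2.1  3.6]
8 False [-48.8 106.3] [-12.   -1.1   3.4]
10 False [-48.5 104.3] [-9.8 -2.1  2.9]
```

Run:
```python
from h import *
im,d=camera("side"); im2,d2=camera("top"); st()
A=np.hstack([cv2.resize(im[175:255,300:380],(400,400),interpolation=cv2.INTER_CUBIC),cv2.resize(im2[155:235,280:360],(400,400),interpolation=cv2.INTER_CUBIC)]); cv2.imwrite("pics/g5.png",A)
```

```text
t26.75 F [-10.6   -2.68   3.39] tcp [-0.0422 -0.0009  0.167 ] op 0.0318
```

View pics/g5.png

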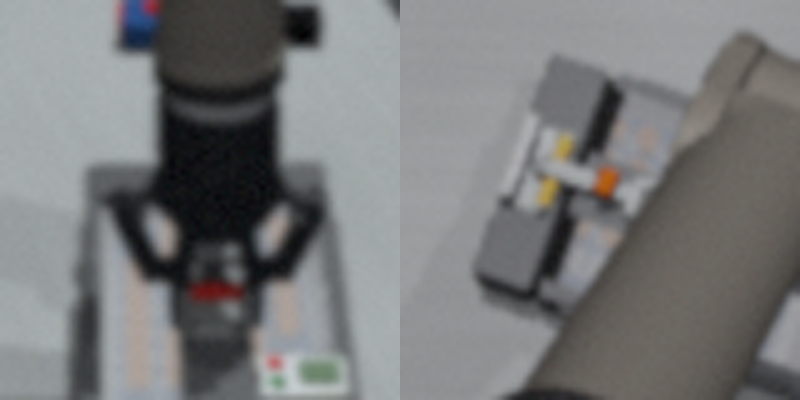

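Run:
```python
from swing import *
for th in (1.2,1.35,1.45,1.57): 
    h=hp(th)/1e3; print(th,np.round(proj("side",w(h[0],0,h[1])),1))
env.grip(.05); st("open"); 
p=env.get_state()["tcp_pos"]; print(env.movel(p+C@np.array([.06*np.sin(al),0,.06*np.cos(al)]),.12,stop_force=8)); st("up")
im,d=camera("side"); cv2.imwrite("pics/s6.png",im)
s=im[210:250,325:360].astype(float); W=np.clip(s[...,2]-np.maximum(s[...,1],s[...,0])-60,0,None); V,U=np.mgrid[210:250,325:360]; print("red px",(U*W).sum()/W.sum(),(V*W).sum()/W.sum(),W.sum())
```

```text
1.2 [342.3 228.7]
1.35 [342.3 231.6]
1.45 [342.3 233.5]
1.57 [342.3 235.5]
open t27.07 F [ 0.68  0.34 -0.1 ] tcp [-3.74e-02 -1.00e-04  1.66e-01] op 0.0501
False
up t27.72 F [-0.32 -0.09 -0.3 ] tcp [-0.0313  0.0003  0.2253] op 0.0502
red px 342.2239382239382 229.44787644787644 259.0
```

Run:
```python
from swing import *
L2=env.nose_length
P=lambda z: tcp(-.037,-.0005,z/1e3,al,L2)
env.movel(P(160),.2); env.grip(0.0,20); st("closed")
for z in (128,124,120,117,115,113,111,109,107):
    hit=env.movel(P(z),.04,stop_force=14); c=tocase(env.get_state()["tcp_pos"])*1e3; f=F(); print(z,hit,"tip z %.1f"%(c[2]-1e3*L2*np.cos(al)),f.round(1))
    if hit or f[2]>14: break
```

```text
closed t28.55 F [ 0.29  0.36 -0.19] tcp [-0.0298 -0.0005  0.2322] op -0.0004
128 False tip z 128.2 [-0.5  0.3  0.3]
124 False tip z 123.8 [-0.3 -0.1 -0.3]
120 False tip z 119.7 [-0.2  0.4 -0.2]
117 False tip z 116.8 [0.2 1.3 0.2]
115 False tip z 114.9 [-0.6  0.4 -0.4]
113 False tip z 113.1 [ 0.7 -0.5  0.2]
111 False tip z 112.6 [-0.   4.  14.8]
```

Run:
```python
from swing import *
env.movel(tcp(-.037,-.0005,.22,al,env.nose_length),.2)
env.reach([.15,.658,.304],[0,.11215,.99369,0]); st()
im,d=camera("side"); im2,d2=camera("top")
A=np.hstack([cv2.resize(im[175:255,300:380],(400,400),interpolation=cv2.INTER_CUBIC),cv2.resize(im2[155:235,280:360],(400,400),interpolation=cv2.INTER_CUBIC)]); cv2.imwrite("pics/g7.png",A)
for n,I,b in(("side",im,(210,250,325,350)),("top",im2,(180,215,325,352))):
    s=I[b[0]:b[1],b[2]:b[3]].astype(float); W=np.clip(s[...,2]-np.maximum(s[...,1],s[...,0])-60,0,None); V,U=np.mgrid[b[0]:b[1],b[2]:b[3]]; print(n,(U*W).sum()/W.sum(),(V*W).sum()/W.sum(),W.sum())
h=hp(1.57)/1e3; print([np.round(proj(n,w(h[0],0,h[1])),1) for n in("side","top")])
```

```text
t34.86 F [ 0.16 -0.8  -0.3 ] tcp [0.5784 0.6634 0.304 ] op 0.0001
side 342.544 233.9848 1250.0
top 351.0 205.66417910447763 134.0
[array([342.3, 235.5]), array([352.6, 203.2])]
```

View pics/g7.png

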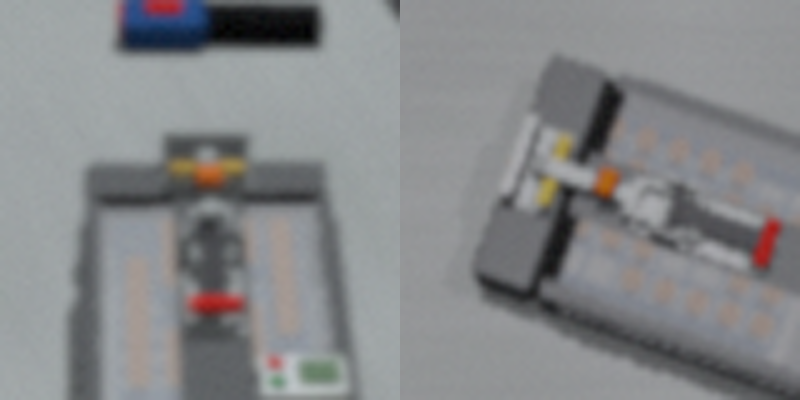

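Run:
```python
from h import *
print(job.job_done())
```

```text
the job is handed in; nothing more can be done
None
```

The case is shut and latched, and I handed the job in at about 35 s of the 72 s allowed.

- **Drawer:** I pushed it in until the force rose above its drag to about 11 N, meaning it had met the seal.
- **Claw:** I pinched it by the roller and lowered the hook into the gap behind the keeper bar. A first light touch at about 101 mm stopped it, but it went down cleanly from there. I then drew it back until it bit, at about 10 N.
- **Lever:** I swung it over by its ends. The load was about 6 N and fell off past dead centre.

**Last checks:** The final pictures show the drawer pulled into the seal, the claw level with its hook behind the bar, the lever down and the timer where it was. The robot was clear of everything.

**What disagreed:**
- **Handle slip:** The handle slipped by about 10 mm in the fingers near the end of the swing, with up to about 12 N sideways force on the tool. The position from the grip was therefore unreliable.
- **Lever at its stop:** After letting go, a picture with the handle possibly part-hidden suggested the lever might not be fully down. I pressed it from above with closed fingers and met firm resistance at about 112.6 mm (15 N), which puts the handle centre at about 107 mm, the fully-down height.
- **Camera offset:** The handle appears about 1.5 pixels above its computed place in the side view. That matches the 2–3 mm camera height offset I saw throughout.

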